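# Dock a battery pack and trip the charger

### The arm

A 7-joint arm with a two-finger parallel gripper is mounted at the origin on the work surface. World frame = base frame: x ahead of the robot, y to its left, z up, the work surface at z = 0. Lengths are in m, angles in rad, forces in N, time in s.
With the tool pointing down it reaches from about 0.4 to 0.875 m from the base axis. Payload 19.3 kg.
Tool frame: the origin (TCP) lies at the very end of the fingers, on their centre line; the grasp point (between the pads) lies 19 mm behind it; z points along the fingers, y is the line along which they close (so a half turn about z gives the same grasp; the last joint's range is limited). The gripper opens to 85 mm and grips with 20 to 120 N. Pads are 22 mm wide; open, the fingers measure 114 mm over their backs; the gripper's body (76 mm by 85 mm) begins 54 mm behind the grasp point. The pads swing forward as they close: fully open they stand 13 mm farther back than shut.
Start: joints at [1.086, 0.521, -0.036, 1.599, 0.021, 1.021, -0.113], TCP at [0.252, -0.572, 0.231] pointing down, gripper open.
Joint ranges: [-2.91, 2.91], [-0.3, 2.13], [-1.5, 1.42], [0.17, 2.43], [-1.26, 4.41], [0.16, 1.93], [-2.52, 2.52]. Speed limits (rad/s): [1.89, 1.89, 2.39, 2.39, 3.01, 3.01, 3.01].

### API

Orientations are given as [roll, pitch, yaw] about the fixed x, y, z axes, in that order (R = Rz(yaw) Ry(pitch) Rx(roll)).
In Python, from workcell import monitor, optics, workorder gives the robot as it stands.
- The arm moves only by the tool apply_moves, never from a script. Its arguments are lists of equal length, an entry for each row: "linear": the shift along the tool's x, y, z each as a share of 0.1 m, from -1 to 1, a list of three; "delta_rot": the turn, a rotation vector about the tool's x, y, z each as a share of 120 degrees, from -1 to 1, a list of three. A call has exactly 5 rows; each row is the pose to reach, as a shift and turn from the pose commanded when the call began, along the tool's axes at that moment; what a row does not reach only later rows make up. A row lasts 1/12 s, in which the tool goes at most 41.7 mm and 7.16 degrees, less where a joint would pass 70% of its speed; a pose out of reach is approached as far as the arm can. A call with a number of a shift or a turn outside -1 to 1 is refused whole. A call with a gripper value outside its range is refused whole. "gripper" is the opening, from -1 (shut) to 1 (fully open), set as the call begins (left out, the last holds). The fingers move at their own pace and stop on an object; "force" is the grip in N (left out, the last holds). Time passes only in rows, so rows that repeat a pose let the fingers close, or fill a call up. It gives the time, the measured TCP pose, the force, the opening and the grip force at its end, in the units of the state.
- monitor.observe(): the state, without advancing time (a new reading comes with each control period).
- optics.grab_frame(name): name is "side" or "top"; returns (picture, depth): 400x640x3 uint8, red, green, blue; 400x640 float32, m along the optical axis (not along the pixel's ray), 0 where there is no reading.
- optics.camera_info(name): a dict with "fx", "fy", "cx", "cy" (pixels), "rvec" (rotation vector, rad) and "tvec" (3), from world to camera coordinates, as OpenCV has them. Camera axes: x right, y down, z forward; pixel columns grow to the right and rows downward; lengths in m; the calibration is good to about 2 mm. A picture is of the moment at which its call begins. camera_info takes no time and is no camera call.
- workorder.job_done(): hands the job in; it is judged then, once.
The state is a dict: "clock": time; "qpos": joint angles; "qd": joint speeds; "joint_efforts": joint torques, N m; "position": TCP position; "tool_rot": TCP orientation; "force": force on the tool from outside, world axes, zero at the start; "moment": the same for the moment, N m; "grip_width": finger opening in m; "finger_force": force on a finger pad.
Only numpy, scipy, OpenCV 4.12 (cv2) and the standard library are available. Lean on these libraries where they do the work, as an engineer would, in place of code of your own. Each camera call takes 0.05 s, during which the arm holds its last target. There are 200 camera calls.

### The job

Slide the small battery pack into the charger from its open mouth, on its rails, until it has pushed the sprung plunger in and the catch holds it there by itself. Let go of the pack; then press the charger's trip lever all the way down to its stop, keep it down for half a second, and let it spring back. Leave everything else on the bench where it is.

Things in the scene. Friction and masses are not known exactly. Their poses are not given: they have to be found in the camera images.
- pack: the small black slide-on battery pack, about 0.45 kg, standing on its foot. Origin at the centre of the foot's underside, x along its length, z up. From below: a T-foot 96 x 50 mm, 6 mm thick, its lower ends chamfered 1.5 mm; a neck 34 mm wide up to z = 16 mm; a body 96 x 62 mm from z = 16 to 58 mm. All three are 96 mm long; both ends are alike and either may lead
- charger: grey bench charger fixed to the bench, 220 x 110 mm; origin at bench height, x is the way a pack slides in, z up. Deck at z = 40 mm from x = -100 (open mouth) to 49 mm (tower face: hard stop). Cheeks from x = -25 to 49 mm, 50 mm above the deck, 72 mm apart inside, 92 outside, flank the pack: fingers holding its sides do not fit between. Tower x = 49 to 120 mm, 58 mm above the deck
- mouth (a point): centre of the deck's edge at the open mouth (charger x = -100 mm, z = 40 mm); axes as the charger; a sloping nosing falls away 6 mm to x = -108. From x = -86 mm on, two rails 53 mm apart guide the foot; their inward lips, 39 mm apart, 8.5 to 11.5 mm above the deck, hold it down, so it goes in only from the mouth. Flared lead-in before that, up to 14 mm above the deck
- catch (a point): top of the sprung ramped catch in the middle of the deck (charger x = -50.5 mm), 24 mm wide, standing 5 mm above the deck. The foot rides it down; it springs up behind the foot's rear end once the pack is home. Axes as the charger; moves with the catch
- seat (a point): point of the deck (charger x = -2 mm, z = 40 mm) where the pack's origin stands when the catch holds it; axes as the charger. The catch springs up when the pack has been pushed to this point or up to 3 mm past it
- ejector (a joint): sprung steel plunger, 18 mm diameter, in the tower's face 32 mm above the deck; 0 standing out 16 mm (tip at charger x = 33 mm), grows as the pack pushes it in (m), hard stop at 0.016; about 0.013 when the pack is caught. Takes 2 to 7 N and friction; it pushes an uncaught pack back out
- lever (a joint): sprung steel trip lever on top of the tower; 0 up, grows as its pad is pressed down (rad), hard stop at 0.45. Takes about 6 N to start and 13 N at the stop, and springs back when let go
- lever_pad (a point): middle of the top face of the lever's pad (22 x 34 mm), moves with the lever. The lever's pivot lies across the charger at charger x = 110 mm, 106 mm above the bench, 50 mm from the pad's middle; the pad's end points to the mouth, sloping up 0.5 rad when the lever is up
- big_pack: a larger black battery pack, 124 x 80 x 76 mm high, same shape as the small one but too wide for the charger; origin at the centre of its underside, x along its length
- tape_measure: yellow tape measure, 70 x 36 x 61 mm; origin at the centre of its underside
- spray_can: upright can, 64 mm diameter, 190 mm high; origin at the centre of its underside
- screw_jar: glass jar, 68 mm diameter, 85 mm high; origin at the centre of its underside
- hammer: hammer lying flat; origin below it
- wrench: wrench lying flat; origin below it
- screwdriver: screwdriver lying flat; origin below it
- offcut: wooden offcut, 45 x 180 x 35 mm high; origin at the centre of its underside
Things that resemble listed ones, but are neither listed nor needed, are in the scene too. Leave any purple or turquoise look-alike of the pack alone.

How it is judged:
By the outcome, as a careful person would: the job done as asked, in the order asked, and still so for the second after the job is handed in, with the robot touching nothing.
It also fails if it takes over 67 s, if anything falls off the work surface, if the arm or the gripper's body presses on something with over 40 N, if the wrist force passes 120 N, or if a joint passes its speed limit or range.

## Working session

There is one attempt and no reset: what is moved stays moved. The work goes in short steps, Python scripts to look and compute and a tool call to move; the robot and the scene stay as the last step left them, time stands still between calls to the robot, and variables do not carry over. Pictures are saved under pics/ and viewed, at most 10 in all, crops included, and the job is handed in when it is done.

Besides the shell and the picture viewer there is one more tool, called after ">>>" as a command line: name --argument value ..., lists and objects as JSON in quotes. apply_moves: Moves the arm, as the interface text tells. Its arguments: {"type":"object","properties":{"linear":{"type":"array"},"delta_rot":{"type":"array"},"gripper":{"type":"number"},"force":{"type":"number"}},"required":["linear","delta_rot"]}

```bash
mkdir -p pics; ls
cat > h.py <<'E'
import numpy as np, cv2
from workcell import monitor, optics, workorder
from scipy.spatial.transform import Rotation as R
def grab(n):
    p,d=optics.grab_frame(n); np.savez('last_%s.npz'%n,p=p,d=d); return p,d
def load(n):
    z=np.load('last_%s.npz'%n); return z['p'],z['d']
def cloud(n,d):
    c=optics.camera_info(n); v,u=np.mgrid[0:400,0:640]
    P=np.stack([(u-c['cx'])/c['fx']*d,(v-c['cy'])/c['fy']*d,d],-1)
    M=cv2.Rodrigues(np.array(c['rvec'],float))[0]
    W=(P-np.array(c['tvec']).ravel())@M
    W[d<=0]=np.nan
    return W
E
python3 - <<'E'
from h import *
for n in('top','side'):
    p,d=grab(n); cv2.imwrite('pics/%s0.png'%n,p[:,:,::-1])
    c=optics.camera_info(n); M=cv2.Rodrigues(np.array(c['rvec'],float))[0]; print(n,c['fx'],-M.T@np.array(c['tvec']).ravel(),M[2].round(2))
print(monitor.observe())
E
```

```text
pics
top 423.4546838017865 [0.40717708 0.00639491 1.5928115 ] [ 0.08 -0.01 -1.  ]
side 502.743009856324 [0.48671145 1.09418833 1.17216325] [ 0.04 -0.71 -0.7 ]
{'clock': 0.1, 'qpos': array([ 1.08582187,  0.52197958, -0.03632015,  1.59990423,  0.02121124,
        1.02109562, -0.11281262]), 'qd': array([-9.93901601e-04, -2.74413836e-03, -6.32074187e-04, -1.17461392e-03,
        3.63060131e-05, -9.71189565e-04,  1.38887830e-03]), 'joint_efforts': array([ 5.27219527e-03, -9.28488564e+01,  1.98495917e+00, -3.70530295e+01,
        1.82646612e-02,  5.36808555e-03, -3.20988181e-05]), 'position': array([ 0.25171631, -0.57176489,  0.23078443]), 'tool_rot': array([-3.14059449e+00,  8.17008790e-05,  4.14749619e-01]), 'force': array([ 0.4153127 , -0.06827056,  0.10482258]), 'moment': array([-0.02401076, -0.00881439,  0.02237987]), 'finger_force': 0.0, 'grip_width': 0.08546317824017449}
```

View pics/top0.png

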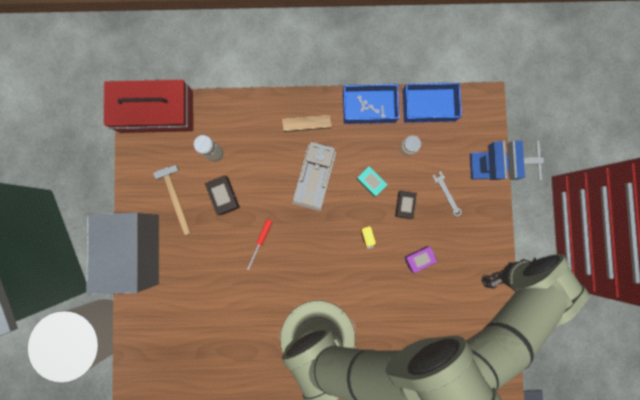

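View pics/side0.png

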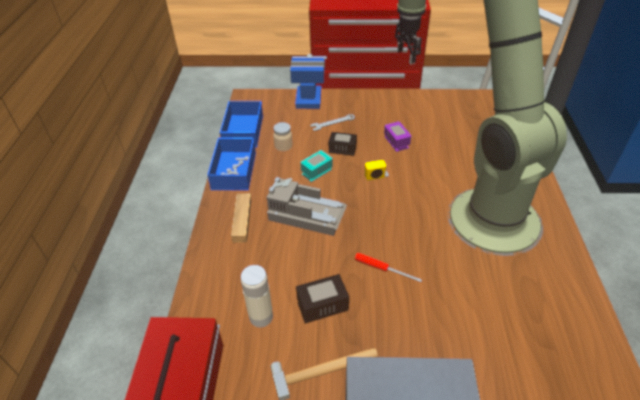

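Candidates in the top view: small black (406,204), larger black (222,195), turquoise (372,181), purple (421,259). By the description, it is the small black one at (406,204), to be confirmed by size. The charger is at (315,176), with its tower toward the top of the image and its mouth at the bottom.

Run:
```python
from h import *
p,d=load('top'); W=cloud('top',d)
def rect(n,W,box,z0,z1,c=None):
    u0,u1,v0,v1=box; Q=W[v0:v1,u0:u1].reshape(-1,3); Q=Q[(Q[:,2]>z0)&(Q[:,2]<z1)]
    if c is not None: Q=Q[np.hypot(*(Q[:,:2]-c).T)<.1]
    r=cv2.minAreaRect((Q[:,:2]*1000).astype(np.float32)); print(n,len(Q),'c',np.round(r[0],1),'s',np.round(r[1],1),'a',round(r[2],2),'z',np.nanmedian(Q[:,2]).round(4),'med',np.median(Q[:,:2],0).round(4))
rect('pack',W,(390,424,186,222),.045,.08)
rect('big',W,(200,245,170,220),.06,.1)
rect('chg all',W,(285,345,135,220),.02,.2)
rect('tower',W,(285,345,135,220),.093,.105)
rect('deck+',W,(285,345,135,220),.036,.06)
rect('cheeks',W,(285,345,135,220),.085,.093)
p2,d2=load('side'); W2=cloud('side',d2)
rect('pack side',W2,(325,362,125,160),.05,.08)
rect('chg side',W2,(255,350,170,240),.02,.2)
rect('tower s',W2,(255,350,170,240),.093,.105)
a=cv2.resize(p[130:220,280:430],None,fx=5,fy=5,interpolation=cv2.INTER_CUBIC)
cv2.imwrite('pics/c1.png',a[:,:,::-1])
b=cv2.resize(p2[120:240,255:365],None,fx=5,fy=5,interpolation=cv2.INTER_CUBIC)
cv2.imwrite('pics/c2.png',b[:,:,::-1])
```

```text
pack 460 c [ 478.5 -334.3] s [63.8 95.8] a 79.44 z 0.0588 med [ 0.4781 -0.3332]
big 797 c [528.8 335.4] s [124.3  82.1] a 20.4 z 0.0768 med [0.5289 0.3333]
chg all 1899 c [589.  -1.] s [110.1 228.9] a 73.47 z 0.052 med [ 0.5902 -0.0021]
tower 350 c [629.3 -12.6] s [ 91.6 145.6] a 72.81 z 0.0983 med [ 0.6584 -0.0203]
deck+ 1116 c [588.3  -0.9] s [109.8 227.4] a 73.46 z 0.0445 med [0.551  0.0079]
cheeks 110 c [629.1 -13.2] s [ 91.5 144.3] a 73.44 z 0.0901 med [ 0.6087 -0.031 ]
pack side 355 c [ 488.9 -289.8] s [161.8  95.3] a 79.89 z 0.0574 med [ 0.4845 -0.3273]
chg side 2845 c [569.6 -73.9] s [270.2 228.3] a 73.13 z 0.0524 med [0.6002 0.0096]
tower s 368 c [632.2 -14.1] s [ 97.2 141.3] a 71.41 z 0.0978 med [ 0.6615 -0.0097]
```

View pics/c1.png

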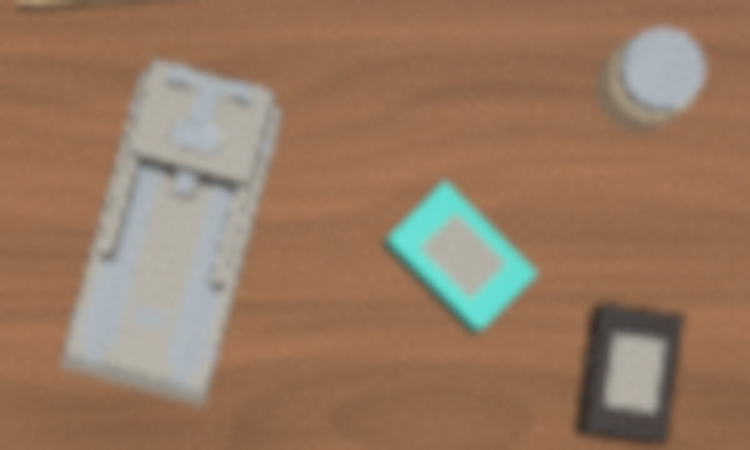

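View pics/c2.png

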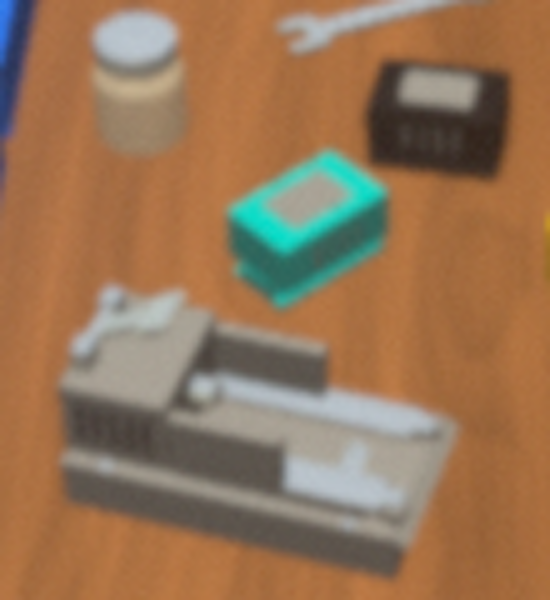

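The crops confirm the choice. The black pack at (406,204) measures 96 x 64 mm with its top at 59 mm, so it is the small pack; the one at (222,195) measures 124 x 82 mm, so it is big_pack. The charger's mouth faces the robot, at about yaw -16.5°. I'll refine with both cameras and add a move helper.

```bash
cat >> h.py <<'E'
def to(target,yaw=None,cmd=None):
    """shift (share of .1 m) in tool axes, and turn share about tool z"""
    s=monitor.observe(); T=R.from_euler('xyz',s['tool_rot'])
    sh=T.inv().apply(np.array(target)-s['position'])/.1
    r=None if yaw is None else ((T.inv()*R.from_euler('xyz',[np.pi,0,yaw])).as_rotvec()/np.radians(120)).round(4)
    print('pos',s['position'].round(4),'yaw',s['tool_rot'].round(4),'t',round(s['clock'],2),'shift',sh.round(3),'rot',r)
CH=np.array([.5832,.0007]); CY=np.radians(-16.53)
def ch(x,y=0): return CH+np.array([np.cos(CY)*x-np.sin(CY)*y,np.sin(CY)*x+np.cos(CY)*y])
E
python3 - <<'E'
from h import *
c,s=np.cos(CY),np.sin(CY)
for n in('top','side'):
    p,d=load(n); W=cloud(n,d).reshape(-1,3)
    L=np.c_[(W[:,:2]-CH)@np.array([[c,-s],[s,c]]),W[:,2]]*1000
    near=(abs(L[:,0])<160)&(abs(L[:,1])<75)&(L[:,2]>15)
    L=L[near]
    print(n,'table z',np.nanmedian(W[(abs(W[:,2])<.01),2]).round(4))
    for nm,m in(('cheektop',(L[:,2]>84)&(L[:,2]<95)&(L[:,0]>-20)&(L[:,0]<40)),('towertop',(L[:,2]>95)&(L[:,2]<102)&(L[:,0]>52)),('base',(L[:,2]<44)&(L[:,2]>15)),('deck',(abs(L[:,2]-40)<4)&(abs(L[:,1])<18)&(L[:,0]<-60)),('pad',L[:,2]>112)):
        q=L[m]; print(nm,len(q),'x',np.percentile(q[:,0],[1,50,99]).round(1),'y',np.percentile(q[:,1],[1,50,99]).round(1),'z',np.median(q[:,2]).round(1))
    # heading from +-y sides by x bins
    b=[(x,*np.percentile(L[(abs(L[:,0]-x)<12)&(L[:,2]<70)][:,1],[1,99]).round(1)) for x in(-85,-55,-25,5,35,65,95)]; print(b)
    P=W[(np.hypot(W[:,0]-.478,W[:,1]+.334)<.07)&(W[:,2]>.05)&(W[:,2]<.066)]
    print('pack',cv2.minAreaRect((P[:,:2]*1000).astype(np.float32)),np.median(P[:,2]))
to([.4785,-.3343,.15],np.radians(-10.5))
E
```

```text
top table z 0.0012
cheektop 78 x [-19.2   8.5  39.8] y [-45.8 -36.2  45.5] z 90.3
towertop 237 x [ 52.5  85.5 118.4] y [-45.2  -4.6  44.9] z 98.4
base 625 x [-107.5  -29.8  111. ] y [-54.7  -1.1  54.4] z 39.8
deck 95 x [-107.7  -83.3  -60.7] y [-17.5  -0.6  17.6] z 40.6
pad 117 x [ 56.   78.8 114.4] y [-28.1  -0.1  28.8] z 128.1
[(-85, np.float64(-53.6), np.float64(52.7)), (-55, np.float64(-54.0), np.float64(53.1)), (-25, np.float64(-53.6), np.float64(53.8)), (5, np.float64(-53.7), np.float64(53.7)), (35, np.float64(-53.7), np.float64(53.9)), (65, np.float64(-54.3), np.float64(54.0)), (95, np.float64(-54.7), np.float64(54.6))]
pack ((478.5497131347656, -334.28045654296875), (63.75093078613281, 95.77330780029297), 79.43506622314453) 0.05885247210562017
side table z -0.0003
cheektop 128 x [-18.8   9.8  39. ] y [-47.8  34.6  47.9] z 88.5
towertop 293 x [ 52.3  79.3 119.1] y [-44.6  12.7  45.3] z 98.1
base 969 x [-104.3  -24.7  116.9] y [-44.9  45.4  57.1] z 37.7
deck 80 x [-104.6  -84.9  -60.4] y [-17.2  -2.9  16.1] z 39.9
pad 120 x [ 58.8  86.2 119. ] y [-30.8   0.8  27.6] z 124.2
[(-85, np.float64(-49.4), np.float64(56.4)), (-55, np.float64(-45.7), np.float64(55.6)), (-25, np.float64(-46.8), np.float64(55.9)), (5, np.float64(-42.1), np.float64(57.5)), (35, np.float64(-40.9), np.float64(56.9)), (65, np.float64(-31.8), np.float64(56.4)), (95, np.float64(39.7), np.float64(56.7))]
pack ((480.8751525878906, -334.68768310546875), (70.51758575439453, 96.37854766845703), 81.62499237060547) 0.05742219091155059
pos [ 0.2517 -0.5718  0.2308] yaw [-3.1406e+00  1.0000e-04  4.1470e-01] t 0.1 shift [ 3.033 -1.259  0.809] rot [-5.000e-04  2.000e-04  2.855e-01]
```

>>> apply_moves --linear '[[0.2,-0.08,0.0],[0.4,-0.16,0.0],[0.6,-0.24,0.0],[0.8,-0.32,0.0],[1.0,-0.4,0.0]]' --delta_rot '[[0,0,0],[0,0,0],[0,0,0],[0,0,0],[0,0,0]]' --gripper 1 --force 60

```text
clock: 0.52
position: [0.3278, -0.4942, 0.231]
tool_rot: [-3.141, 0.0, 0.415]
force: [0.8, -0.7, -0.7]
grip_width: 0.0854
finger_force: 0.0
```

>>> apply_moves --linear '[[0.2,-0.08,0.08],[0.4,-0.16,0.16],[0.6,-0.24,0.24],[0.8,-0.32,0.32],[1.0,-0.4,0.4]]' --delta_rot '[[0,0,0],[0,0,0],[0,0,0],[0,0,0],[0,0,0]]'

```text
clock: 0.93
position: [0.4032, -0.4172, 0.1907]
tool_rot: [-3.141, 0.0, 0.415]
force: [0.3, -0.6, -0.0]
grip_width: 0.0854
finger_force: 0.0
```

>>> apply_moves --linear '[[0.2,-0.08,0.08],[0.4,-0.16,0.16],[0.6,-0.24,0.24],[0.8,-0.32,0.32],[1.0,-0.4,0.4]]' --delta_rot '[[0,0,0.055],[0,0,0.11],[0,0,0.165],[0,0,0.22],[0,0,0.285]]'

```text
clock: 1.35
position: [0.4785, -0.3404, 0.1507]
tool_rot: [-3.142, 0.0, -0.177]
force: [0.3, -0.6, -0.4]
grip_width: 0.085
finger_force: 0.0
```

Run:
```python
from h import *
to([.4787,-.3343,.02],np.radians(-10.5)); print(monitor.observe()['qpos'].round(2))
```

```text
pos [ 0.4785 -0.3404  0.1507] yaw [-3.1415e+00  4.0000e-04 -1.7660e-01] t 1.35 shift [-0.009 -0.061  1.307] rot [-0.      0.0002  0.0032]
[ 0.47  0.56  0.06  1.78 -0.05  0.8  -1.19]
```

>>> apply_moves --linear '[[0,-0.03,0.15],[0,-0.06,0.35],[0,-0.06,0.55],[0,-0.06,0.75],[0,-0.06,0.9]]' --delta_rot '[[0,0,0],[0,0,0.003],[0,0,0.003],[0,0,0.003],[0,0,0.003]]'

```text
clock: 1.77
position: [0.4786, -0.3349, 0.0595]
tool_rot: [-3.141, 0.001, -0.177]
force: [0.4, -0.7, 0.5]
grip_width: 0.0855
finger_force: 0.0
```

>>> apply_moves --linear '[[0,0,0.1],[0,0,0.2],[0,0,0.3],[0,0,0.4],[0,0,0.4]]' --delta_rot '[[0,0,0],[0,0,0],[0,0,0],[0,0,0],[0,0,0]]'

```text
clock: 2.18
position: [0.4785, -0.3349, 0.0197]
tool_rot: [-3.141, 0.002, -0.177]
force: [-0.8, -0.1, 0.8]
grip_width: 0.0855
finger_force: 0.0
```

Run:
```python
from h import *
to([.4787,-.3343,.02],np.radians(-10.5)); print(monitor.observe()['force'])
p,d=grab('side'); a=cv2.resize(p[60:190,270:420],None,fx=5,fy=4.6,interpolation=cv2.INTER_CUBIC); cv2.imwrite('pics/g1.png',a[:,:,::-1])
```

```text
pos [ 0.4785 -0.3349  0.0197] yaw [-3.1409e+00  1.7000e-03 -1.7720e-01] t 2.18 shift [ 0.001 -0.006 -0.003] rot [-0.0003  0.0008  0.0029]
[-0.80854321 -0.05004264  0.76192469]
```

View pics/g1.png

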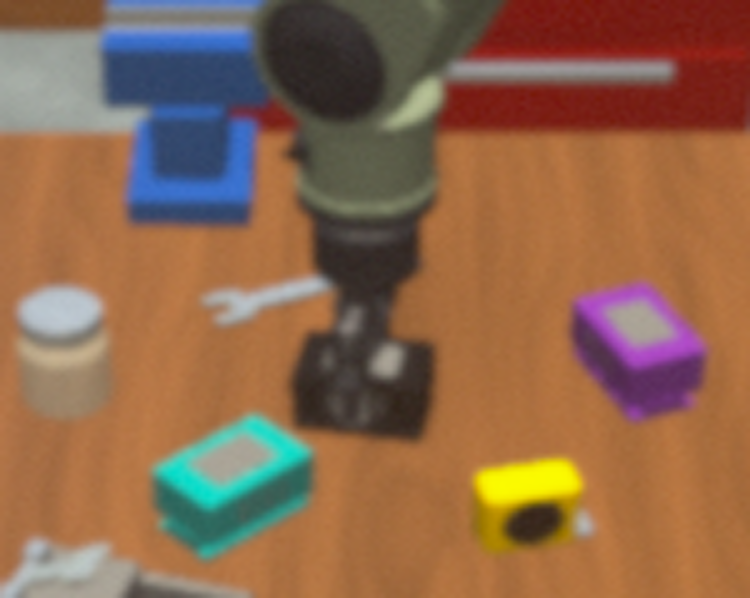

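The open gripper straddles the black pack at crop (360,385), with the near finger at (350,390) close to mid-length. I'll close the fingers now.

>>> apply_moves --linear '[[0,0,0],[0,0,0],[0,0,0],[0,0,0],[0,0,0]]' --delta_rot '[[0,0,0],[0,0,0],[0,0,0],[0,0,0],[0,0,0]]' --gripper -1 --force 60

```text
clock: 2.65
position: [0.4795, -0.3358, 0.0223]
tool_rot: [3.141, -0.001, -0.177]
force: [-1.0, 0.0, 5.3]
grip_width: 0.0611
finger_force: 66.4
```

>>> apply_moves --linear '[[0,0,0],[0,0,0],[0,0,0],[0,0,0],[0,0,0]]' --delta_rot '[[0,0,0],[0,0,0],[0,0,0],[0,0,0],[0,0,0]]'

```text
clock: 3.07
position: [0.4795, -0.3357, 0.0222]
tool_rot: [3.141, -0.001, -0.177]
force: [-1.2, 0.4, 6.4]
grip_width: 0.0609
finger_force: 66.4
```

>>> apply_moves --linear '[[0,0,-0.15],[0,0,-0.35],[0,0,-0.6],[0,0,-0.8],[0,0,-1.0]]' --delta_rot '[[0,0,0],[0,0,0],[0,0,0],[0,0,0],[0,0,0]]'

```text
clock: 3.48
position: [0.479, -0.3353, 0.1228]
tool_rot: [3.141, -0.0, -0.177]
force: [1.0, 0.6, -4.0]
grip_width: 0.0611
finger_force: 67.2
```

>>> apply_moves --linear '[[-0.05,-0.15,0],[-0.1,-0.3,0],[-0.15,-0.5,0],[-0.2,-0.7,0],[-0.3,-0.9,0]]' --delta_rot '[[0,0,0],[0,0,0],[0,0,0],[0,0,0],[0,0,0]]'

```text
clock: 3.9
position: [0.4658, -0.2406, 0.1217]
tool_rot: [-3.142, -0.001, -0.177]
force: [0.3, 0.4, -3.9]
grip_width: 0.0611
finger_force: 67.5
```

>>> apply_moves --linear '[[-0.05,-0.2,0],[-0.1,-0.4,0],[-0.15,-0.6,0],[-0.2,-0.8,0],[-0.3,-1.0,0]]' --delta_rot '[[0,0,0],[0,0,0],[0,0,0],[0,0,0],[0,0,0]]'

```text
clock: 4.32
position: [0.454, -0.1368, 0.1217]
tool_rot: [-3.141, -0.001, -0.177]
force: [0.6, 1.3, -5.3]
grip_width: 0.0612
finger_force: 67.5
```

>>> apply_moves --linear '[[-0.05,-0.2,0],[-0.1,-0.4,0],[-0.2,-0.6,0],[-0.3,-0.8,0],[-0.4,-1.0,0]]' --delta_rot '[[0,0,0],[0,0,0],[0,0,0],[0,0,0],[0,0,0]]'

```text
clock: 4.73
position: [0.4314, -0.0313, 0.1216]
tool_rot: [-3.141, -0.0, -0.177]
force: [0.2, 0.2, -4.4]
grip_width: 0.061
finger_force: 67.5
```

>>> apply_moves --linear '[[-0.05,-0.2,0],[-0.1,-0.4,0],[-0.15,-0.6,0],[-0.2,-0.75,0],[-0.2,-0.75,0]]' --delta_rot '[[0,0,0.015],[0,0,0.03],[0,0,0.045],[0,0,0.053],[0,0,0.053]]'

```text
clock: 5.15
position: [0.4251, 0.0481, 0.1216]
tool_rot: [-3.14, -0.0, -0.286]
force: [0.2, 0.9, -4.2]
grip_width: 0.0614
finger_force: 67.3
```

Run:
```python
from h import *
to([*ch(-.163),.070],CY); s=monitor.observe(); print(s['force'],s['grip_width'],s['qpos'].round(2))
p,d=grab('side'); W=cloud('side',d)
p2,d2=grab('top'); W2=cloud('top',d2)
a=cv2.resize(p[130:250,260:410],None,fx=5,fy=5,interpolation=cv2.INTER_CUBIC); cv2.imwrite('pics/m1.png',a[:,:,::-1])
```

```text
pos [0.4251 0.0481 0.1216] yaw [-3.1404e+00 -1.0000e-04 -2.8570e-01] t 5.15 shift [0.021 0.005 0.516] rot [-0.0006 -0.      0.0013]
[ 0.15405105  0.90451967 -4.23868381] 0.06140512521292485 [-0.32  0.4   0.08  2.2  -0.06  0.54 -2.04]
```

View pics/m1.png

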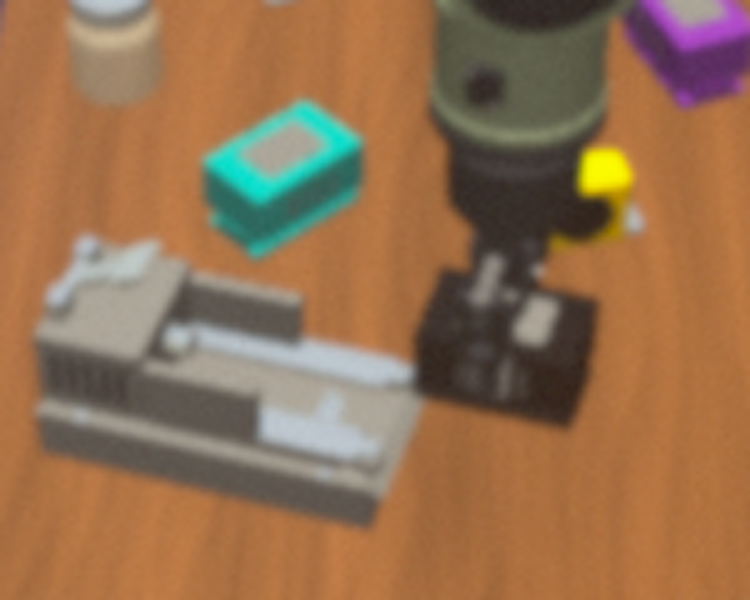

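The pack is held level in front of the mouth: the pack is at crop (505,345) and the mouth at (400,445). Next I'll measure the pack relative to the charger within each camera.

Run:
```python
from h import *
c,s=np.cos(CY),np.sin(CY); st=monitor.observe(); tc=((st['position'][:2]-CH)@np.array([[c,-s],[s,c]])*1000); print('tcp in ch',tc)
for n in('top','side'):
    p,d=load(n); W=cloud(n,d).reshape(-1,3)
    L=np.c_[(W[:,:2]-CH)@np.array([[c,-s],[s,c]]),W[:,2]]*1000
    near=(abs(L[:,0]-tc[0])<75)&(abs(L[:,1]-tc[1])<60)
    T=L[near&(L[:,2]>150)&(L[:,2]<164)]
    print(n,'top pts',len(T),'x',np.percentile(T[:,0],[1,50,99]).round(1),'y',np.percentile(T[:,1],[1,50,99]).round(1),np.median(T[:,2]))
    for sx in (1,-1):
        E=T[sx*(T[:,0]-tc[0])>38]
        if len(E): print('end',sx,len(E),np.percentile(E[:,1],[0,2,50,98,100]).round(1))
    S=L[near&(L[:,2]>118)&(L[:,2]<150)]
    for sx in(1,-1):
        F=S[(sx*(S[:,0]-tc[0])>16)&(sx*(S[:,0]-tc[0])<44)&(S[:,1]-tc[1]>20)]
        if len(F): print('side face',sx,len(F),np.percentile(F[:,1],[10,50,90]).round(1))
    Fx=S[abs(S[:,1]-tc[1])<25]
    if len(Fx): print('ends x',np.percentile(Fx[:,0],[1,5,50,95,99]).round(1))
    # charger near side face (y=+55), cheek outer face y=+46
    B=L[(L[:,2]>8)&(L[:,2]<32)&(abs(L[:,0])<95)&(L[:,1]>40)&(L[:,1]<70)]
    if len(B): print('chg +y face',len(B),np.percentile(B[:,1],[10,50,90]).round(1))
    for x0,x1 in((-95,-40),(0,90)):
        b=B[(B[:,0]>x0)&(B[:,0]<x1)]
        if len(b): print(x0,np.median(b[:,1]).round(2))
    K=L[(L[:,2]>55)&(L[:,2]<82)&(L[:,0]>-20)&(L[:,0]<110)&(L[:,1]>36)&(L[:,1]<60)]
    if len(K): print('cheek +y face',len(K),np.percentile(K[:,1],[10,50,90]).round(1))
```

```text
tcp in ch [-164.0914226    -2.05561744]Traceback (most recent call last):
  File "<stdin>", line 8, in <module>
    return _quantile_unchecked(
        a, q, axis, out, overwrite_input, method, keepdims, weights)
    return _ureduce(a,
                    func=_quantile_ureduce_func,
    ...<5 lines>...
                    overwrite_input=overwrite_input,
                    method=method)
    r = func(a, **kwargs)
    result = _quantile(arr,
                       quantiles=q,
    ...<2 lines>...
                       out=out,
                       weights=wgt)
    slices_having_nans = np.isnan(arr[-1, ...])
                                  ~~~^^^^^^^^^
IndexError: index -1 is out of bounds for axis 0 with size 0
```

Run:
```python
from h import *
c,s=np.cos(CY),np.sin(CY); st=monitor.observe(); print(st['clock'],st['position'],st['tool_rot'],st['force'])
tc=((st['position'][:2]-CH)@np.array([[c,-s],[s,c]])*1000); print('tcp in ch',tc)
for n in('top','side'):
    p,d=load(n); W=cloud(n,d).reshape(-1,3)
    L=np.c_[(W[:,:2]-CH)@np.array([[c,-s],[s,c]]),W[:,2]]*1000
    near=(abs(L[:,0]-tc[0])<75)&(abs(L[:,1]-tc[1])<60)
    pc=lambda q,t:print(n,t,len(q),np.percentile(q,[1,10,50,90,99]).round(1) if len(q)>5 else '')
    T=L[near&(L[:,2]>148)&(L[:,2]<164)]
    pc(T[:,0],'top x');pc(T[:,1],'top y');pc(T[:,2],'top z')
    S=L[near&(L[:,2]>118)&(L[:,2]<150)]
    for sx in(1,-1):
        F=S[(sx*(S[:,0]-tc[0])>16)&(sx*(S[:,0]-tc[0])<44)&(S[:,1]-tc[1]>20)]; pc(F[:,1],'face+y %d'%sx)
    pc(S[abs(S[:,1]-tc[1])<40][:,0],'pack x')
    B=L[(L[:,2]>8)&(L[:,2]<32)&(L[:,1]>40)&(L[:,1]<70)]
    pc(B[(B[:,0]>-95)&(B[:,0]<-30)][:,1],'chg+y front'); pc(B[(B[:,0]>0)&(B[:,0]<100)][:,1],'chg+y rear'); pc(B[:,0],'chg x')
```

```text
5.25 [0.42530547 0.04541619 0.12156979] [-3.14140434e+00 -3.20831790e-04 -2.86708953e-01] [-0.85453339 -0.68388864 -3.73943495]
tcp in ch [-164.0914226    -2.05561744]
top top x 0 
top top y 0 
top top z 0 
top face+y 1 0 
top face+y -1 0 
top pack x 0 
top chg+y front 2 
top chg+y rear 5 
top chg x 82 [-833.9 -769.6 -189.6  212.1  331.7]
side top x 372 [-211.7 -206.7 -181.2 -123.2 -116.3]
side top y 372 [-31.  -22.1   9.4  32.4  46.6]
side top z 372 [148.6 152.3 156.7 159.3 161.3]
side face+y 1 69 [26.7 28.7 31.4 33.9 34.9]
side face+y -1 75 [26.9 28.1 30.9 33.6 35.3]
side pack x 231 [-211.8 -211.1 -179.  -124.9 -116. ]
side chg+y front 105 [48.8 50.7 53.5 56.1 56.9]
side chg+y rear 154 [46.8 50.2 53.  56.2 58.4]
side chg x 414 [ -96.8  -77.1   27.4  217.3 1131.7]
```

>>> apply_moves --linear '[[0,-0.02,0.15],[0,-0.02,0.3],[0,-0.02,0.45],[0,-0.02,0.58],[0,-0.02,0.58]]' --delta_rot '[[0,0,0],[0,0,0],[0,0,0],[0,0,0],[0,0,0]]'

```text
clock: 5.67
position: [0.4251, 0.0459, 0.0618]
tool_rot: [3.14, 0.002, -0.289]
force: [-2.1, 0.7, -4.2]
grip_width: 0.0612
finger_force: 67.1
```

```bash
cat > rel.py <<'E'
from h import *
c,s=np.cos(CY),np.sin(CY); A=np.array([[c,-s],[s,c]])
for i in range(2): optics.grab_frame('side')
D=[]
for i in range(8):
    p,d=grab('side'); d=d.astype(float); d[d<=0]=np.nan; D.append(d)
st=monitor.observe(); tc=((st['position'][:2]-CH)@A*1000)
print(round(st['clock'],2),'tcp ch',tc.round(2),'z',st['position'][2].round(4),'rot',st['tool_rot'].round(4),'f',st['force'].round(1))
W=cloud('side',np.nan_to_num(np.nanmedian(D,0))).reshape(-1,3)
L=np.c_[(W[:,:2]-CH)@A,W[:,2]]*1000
zb=st['position'][2]*1000-22.2
pc=lambda q,t:print(t,len(q),np.percentile(q,[1,10,50,90,99]).round(1) if len(q)>5 else '')
n=(abs(L[:,0]-tc[0])<70)&(L[:,1]>tc[1]+18)&(L[:,1]<tc[1]+45)
F=L[n&(L[:,2]>zb+20)&(L[:,2]<zb+53)&(abs(L[:,0]-tc[0])>15)]
def fit(F,t):
    k=np.polyfit(F[:,0],F[:,1],1); r=F[:,1]-np.polyval(k,F[:,0]); F=F[abs(r)<2.5]; k=np.polyfit(F[:,0],F[:,1],1)
    print(t,len(F),'slope',k[0].round(4),'y at mean',F[:,1].mean().round(2),'med',np.median(F[:,1]).round(2))
fit(F,'pack +y face (31)')
B=L[(L[:,2]>6)&(L[:,2]<33)&(L[:,1]>45)&(L[:,1]<65)&(L[:,0]>-95)&(L[:,0]<110)]; fit(B,'chg base +y face (55)')
K=L[(L[:,2]>58)&(L[:,2]<84)&(L[:,1]>36)&(L[:,1]<54)&(L[:,0]>-20)&(L[:,0]<110)]; fit(K,'cheek +y face (46)')
pc(L[(abs(L[:,0]-tc[0])<70)&(L[:,2]>zb+20)&(L[:,2]<zb+65)&(abs(L[:,1]-tc[1])<36)][:,0],'pack x')
E
python3 rel.py
```

```text
6.17 tcp ch [-163.8    -0.29] z 0.0636 rot [-3.1413e+00 -5.0000e-04 -2.8830e-01] f [ 0.3  0.6 -3.8]
pack +y face (31) 151 slope 0.003 y at mean 30.39 med 30.35
chg base +y face (55) 350 slope -0.0035 y at mean 52.94 med 52.9
cheek +y face (46) 220 slope 0.0047 y at mean 44.05 med 44.06
pack x 532 [-210.2 -207.5 -180.6 -122.1 -115.7]
```

>>> apply_moves --linear '[[0.0,0.013,0.0],[0.05,0.013,0.0],[0.1,0.013,0.0],[0.15,0.013,0.0],[0.2,0.013,0.0]]' --delta_rot '[[0,0,0],[0,0,0],[0,0,0],[0,0,0],[0,0,0]]'

```text
clock: 6.58
position: [0.4454, 0.0398, 0.0633]
tool_rot: [-3.142, -0.0, -0.288]
force: [-0.8, 0.4, -5.0]
grip_width: 0.0609
finger_force: 67.1
```

>>> apply_moves --linear '[[0.03,0,0.0],[0.06,0,0.0],[0.1,0,0.0],[0.15,0,0.0],[0.15,0,0.0]]' --delta_rot '[[0,0,0],[0,0,0],[0,0,0],[0,0,0],[0,0,0]]'

```text
clock: 7.0
position: [0.4601, 0.0356, 0.0634]
tool_rot: [-3.141, -0.001, -0.289]
force: [0.3, 0.2, -4.6]
grip_width: 0.061
finger_force: 67.1
```

```bash
python3 rel.py
```

```text
7.5 tcp ch [-129.05   -1.66] z 0.0633 rot [ 3.1416e+00  1.0000e-04 -2.8820e-01] f [-0.1 -0.3 -4. ]
pack +y face (31) 157 slope 0.0024 y at mean 29.18 med 29.29
chg base +y face (55) 361 slope -0.0025 y at mean 52.91 med 52.92
cheek +y face (46) 227 slope 0.0033 y at mean 44.08 med 44.02
pack x 530 [-175.8 -173.6 -146.7  -87.7  -81.3]
```

>>> apply_moves --linear '[[0.03,0,0.0],[0.06,0,0.0],[0.1,0,0.0],[0.15,0,0.0],[0.2,0,0.0]]' --delta_rot '[[0,0,0],[0,0,0],[0,0,0],[0,0,0],[0,0,0]]'

```text
clock: 7.92
position: [0.4789, 0.0299, 0.0633]
tool_rot: [-3.142, -0.0, -0.288]
force: [0.5, 0.9, -4.1]
grip_width: 0.0611
finger_force: 67.1
```

>>> apply_moves --linear '[[0.05,0,0.0],[0.1,0,0.0],[0.15,0,0.0],[0.2,0,0.0],[0.2,0,0.0]]' --delta_rot '[[0,0,0],[0,0,0],[0,0,0],[0,0,0],[0,0,0]]'

```text
clock: 8.33
position: [0.4986, 0.0241, 0.0634]
tool_rot: [-3.141, -0.001, -0.289]
force: [0.8, 0.2, -3.2]
grip_width: 0.0612
finger_force: 67.3
```

```bash
python3 rel.py
```

```text
8.83 tcp ch [-89.07  -1.65] z 0.0633 rot [-3.1416e+00  1.0000e-04 -2.8820e-01] f [ 0.6  0.6 -2.4]
pack +y face (31) 126 slope 0.0132 y at mean 29.27 med 29.26
chg base +y face (55) 357 slope -0.0031 y at mean 52.81 med 52.85
cheek +y face (46) 234 slope 0.0009 y at mean 44.0 med 43.89
pack x 521 [-135.7 -134.2 -107.1  -47.   -40.7]
```

>>> apply_moves --linear '[[0.05,0,0.0],[0.1,0,0.0],[0.15,0,0.0],[0.2,0,0.0],[0.25,0,0.0]]' --delta_rot '[[0,0,0],[0,0,0],[0,0,0],[0,0,0],[0,0,0]]'

```text
clock: 9.25
position: [0.5219, 0.0171, 0.0632]
tool_rot: [3.142, 0.0, -0.288]
force: [-1.1, 0.1, -3.9]
grip_width: 0.0611
finger_force: 67.3
```

>>> apply_moves --linear '[[0.05,0,0.0],[0.1,0,0.0],[0.15,0,0.0],[0.2,0,0.0],[0.2,0,0.0]]' --delta_rot '[[0,0,0],[0,0,0],[0,0,0],[0,0,0],[0,0,0]]'

```text
clock: 9.67
position: [0.5417, 0.0113, 0.0633]
tool_rot: [-3.141, -0.001, -0.289]
force: [0.8, 0.0, -2.6]
grip_width: 0.061
finger_force: 67.3
```

```bash
python3 rel.py
python3 - <<'E'
from h import *
p,d=load('side'); a=cv2.resize(p[110:240,260:410],None,fx=5,fy=4.6,interpolation=cv2.INTER_CUBIC); cv2.imwrite('pics/i1.png',a[:,:,::-1])
E
```

```text
10.17 tcp ch [-44.05  -1.64] z 0.0633 rot [-3.1416  0.     -0.2882] f [ 1.  -0.2 -3.1]
pack +y face (31) 89 slope 0.1135 y at mean 30.4 med 29.14
chg base +y face (55) 355 slope -0.0035 y at mean 52.86 med 52.82
cheek +y face (46) 227 slope 0.002 y at mean 44.15 med 44.1
pack x 471 [-90.8 -90.  -65.1  -2.   18.1]
```

View pics/i1.png

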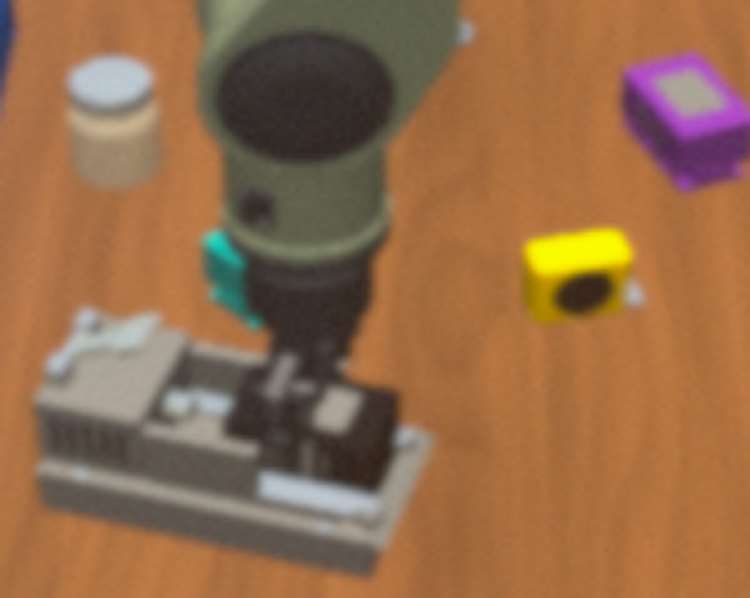

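The pack sits between the rails with its front between the cheeks (crop (310,430)), and the catch is already ridden over. I'll release it and go round behind it to push with the closed fingertips.

>>> apply_moves --linear '[[0,0,0],[0,0,0],[0,0,0],[0,0,0],[0,0,0]]' --delta_rot '[[0,0,0],[0,0,0],[0,0,0],[0,0,0],[0,0,0]]' --gripper 1

```text
clock: 10.58
position: [0.5406, 0.0117, 0.0634]
tool_rot: [-3.141, -0.0, -0.288]
force: [0.4, 0.2, 0.6]
grip_width: 0.0854
finger_force: 0.0
```

>>> apply_moves --linear '[[0,0,-0.08],[0,0,-0.2],[0,0,-0.35],[0,0,-0.5],[0,0,-0.65]]' --delta_rot '[[0,0,0],[0,0,0],[0,0,0],[0,0,0],[0,0,0]]'

```text
clock: 11.0
position: [0.5406, 0.0116, 0.1296]
tool_rot: [-3.142, -0.0, -0.288]
force: [-0.1, 0.5, -0.4]
grip_width: 0.0854
finger_force: 0.0
```

>>> apply_moves --linear '[[-0.15,0,0],[-0.3,0,0],[-0.45,0,0],[-0.65,0,0],[-0.8,0,0]]' --delta_rot '[[0,0,0],[0,0,0],[0,0,0],[0,0,0],[0,0,0]]'

```text
clock: 11.42
position: [0.4627, 0.0346, 0.1288]
tool_rot: [-3.141, 0.0, -0.288]
force: [0.3, 0.6, 0.7]
grip_width: 0.0852
finger_force: 0.0
```

>>> apply_moves --linear '[[0,0,0],[0,0,0],[0,0,0.0],[0,0,0.0],[0,0,0.0]]' --delta_rot '[[0,0,0],[0,0,0],[0,0,0],[0,0,0],[0,0,0]]' --gripper -1 --force 40

```text
clock: 11.83
position: [0.4644, 0.0342, 0.1283]
tool_rot: [-3.142, -0.0, -0.289]
force: [-1.0, -0.6, 0.1]
grip_width: 0.0254
finger_force: 0.0
```

>>> apply_moves --linear '[[0,0,0.1],[0,0,0.2],[0,0,0.35],[0,0,0.5],[0,0,0.6]]' --delta_rot '[[0,0,0],[0,0,0],[0,0,0],[0,0,0],[0,0,0]]'

```text
clock: 12.25
position: [0.4632, 0.0342, 0.0662]
tool_rot: [3.141, 0.002, -0.288]
force: [-0.6, 0.0, -0.1]
grip_width: 0.0001
finger_force: 0.0
```

```bash
python3 rel.py
python3 - <<'E'
from h import *
p,d=load('side'); W=cloud('side',d).reshape(-1,3); c,s=np.cos(CY),np.sin(CY)
L=np.c_[(W[:,:2]-CH)@np.array([[c,-s],[s,c]]),W[:,2]]*1000
T=L[(L[:,2]>92)&(L[:,2]<102)&(abs(L[:,1])<28)&(L[:,0]<40)&(L[:,0]>-110)]; print('pack top x',len(T),np.percentile(T[:,0],[1,10,50,90,99]).round(1),np.median(T[:,2]))
E
```

```text
12.75 tcp ch [-123.72   -1.53] z 0.0688 rot [-3.1412e+00 -8.0000e-04 -2.8830e-01] f [-0.2  0.2 -0.1]
pack +y face (31) 81 slope 0.0666 y at mean 28.44 med 28.8
chg base +y face (55) 354 slope -0.0028 y at mean 52.97 med 52.95
cheek +y face (46) 228 slope 0.0011 y at mean 44.14 med 44.18
pack x 332 [-133.3 -120.2  -77.3  -58.3  -54. ]
pack top x 389 [-90.7 -82.3 -42.1  -5.4   4.5] 97.99114752968258
```

>>> apply_moves --linear '[[0.05,0,0.0],[0.1,0,0.0],[0.15,0,0.0],[0.2,0,0.0],[0.25,0,0.0]]' --delta_rot '[[0,0,0],[0,0,0],[0,0,0],[0,0,0],[0,0,0]]'

```text
clock: 13.17
position: [0.4881, 0.0271, 0.0682]
tool_rot: [3.141, 0.001, -0.288]
force: [-4.9, 1.6, 4.0]
grip_width: -0.0001
finger_force: 2.2
```

>>> apply_moves --linear '[[0.05,0,0.0],[0.1,0,0.0],[0.15,0,0.0],[0.2,0,0.0],[0.2,0,0.0]]' --delta_rot '[[0,0,0],[0,0,0],[0,0,0],[0,0,0],[0,0,0]]'

```text
clock: 13.58
position: [0.5082, 0.0212, 0.0683]
tool_rot: [-3.141, -0.001, -0.289]
force: [-1.3, -0.1, 1.1]
grip_width: 0.0
finger_force: 0.0
```

```bash
cat > seat.py <<'E'
from h import *
p,d=grab('side'); W=cloud('side',d).reshape(-1,3); c,s=np.cos(CY),np.sin(CY); A=np.array([[c,-s],[s,c]])
st=monitor.observe(); print(round(st['clock'],2),'tcp ch',((st['position'][:2]-CH)@A*1000).round(2),st['position'][2].round(4),'f ch',(st['force'][:2]@A).round(1),st['force'][2].round(1))
L=np.c_[(W[:,:2]-CH)@A,W[:,2]]*1000
T=L[(L[:,2]>92)&(L[:,2]<102)&(abs(L[:,1])<28)&(L[:,0]<47)&(L[:,0]>-110)]; print('pack top x',len(T),np.percentile(T[:,0],[1,10,50,90,99]).round(1),np.median(T[:,2]))
E
python3 seat.py
```

```text
13.63 tcp ch [-78.22  -1.68] 0.0683 f ch [-1.  -0.4] 0.3
pack top x 336 [-82.4 -47.2 -12.5  20.5  29.5] 97.96247396175488
```

>>> apply_moves --linear '[[0.03,0,0.0],[0.06,0,0.0],[0.09,0,0.0],[0.12,0,0.0],[0.15,0,0.0]]' --delta_rot '[[0,0,0],[0,0,0],[0,0,0],[0,0,0],[0,0,0]]'

```text
clock: 14.05
position: [0.5204, 0.0176, 0.0682]
tool_rot: [3.141, 0.002, -0.288]
force: [-12.3, 3.9, 11.0]
grip_width: 0.0001
finger_force: 6.5
```

>>> apply_moves --linear '[[0.01,0,0.0],[0.02,0,0.0],[0.03,0,0.0],[0.04,0,0.0],[0.04,0,0.0]]' --delta_rot '[[0,0,0],[0,0,0],[0,0,0],[0,0,0],[0,0,0]]'

```text
clock: 14.47
position: [0.5242, 0.0165, 0.0682]
tool_rot: [3.141, 0.003, -0.288]
force: [-10.6, 3.1, 6.7]
grip_width: -0.0
finger_force: 5.4
```

```bash
python3 seat.py
```

```text
14.52 tcp ch [-61.04  -1.71] 0.0682 f ch [-10.3  -1. ] 6.5
pack top x 339 [-69.5 -34.    3.7  37.1  46. ] 97.7863379772198
```

>>> apply_moves --linear '[[0.01,0,0.0],[0.02,0,0.0],[0.03,0,0.0],[0.03,0,0.0],[0.03,0,0.0]]' --delta_rot '[[0,0,0],[0,0,0],[0,0,0],[0,0,0],[0,0,0]]'

```text
clock: 14.93
position: [0.5266, 0.0157, 0.0681]
tool_rot: [3.141, 0.003, -0.288]
force: [-13.5, 5.0, 9.3]
grip_width: -0.0003
finger_force: 6.8
```

>>> apply_moves --linear '[[0.01,0,0.0],[0.02,0,0.0],[0.03,0,0.0],[0.03,0,0.0],[0.03,0,0.0]]' --delta_rot '[[0,0,0],[0,0,0],[0,0,0],[0,0,0],[0,0,0]]'

```text
clock: 15.35
position: [0.5286, 0.0151, 0.0681]
tool_rot: [3.141, 0.005, -0.288]
force: [-18.0, 5.5, 13.3]
grip_width: 0.0002
finger_force: 9.6
```

```bash
python3 seat.py
```

```text
15.4 tcp ch [-56.41  -1.7 ] 0.0681 f ch [-19.   -0.8] 13.2
pack top x 317 [-63.8 -29.9   7.   39.5  45.6] 98.04809143969179
```

>>> apply_moves --linear '[[0.01,0,0.0],[0.02,0,0.0],[0.03,0,0.0],[0.03,0,0.0],[0.03,0,0.0]]' --delta_rot '[[0,0,0],[0,0,0],[0,0,0],[0,0,0],[0,0,0]]'

```text
clock: 15.82
position: [0.5286, 0.015, 0.0676]
tool_rot: [3.14, 0.011, -0.287]
force: [-35.3, 11.7, 22.7]
grip_width: -0.0002
finger_force: 18.6
```

```bash
python3 seat.py
```

```text
15.87 tcp ch [-56.4   -1.82] 0.0676 f ch [-37.5   1. ] 22.6
pack top x 328 [-61.5 -28.1   6.2  39.3  46.3] 97.4747172009677
```

That is the hard stop: no travel and 37 N. I'll back off and check that the pack stays caught.

>>> apply_moves --linear '[[-0.04,0,0.0],[-0.1,0,0.0],[-0.2,0,0.0],[-0.3,0,0.0],[-0.45,0,0.0]]' --delta_rot '[[0,0,0],[0,0,0],[0,0,0],[0,0,0],[0,0,0]]'

```text
clock: 16.28
position: [0.4907, 0.0264, 0.0684]
tool_rot: [-3.141, -0.001, -0.289]
force: [-0.7, 0.6, 0.4]
grip_width: 0.0001
finger_force: 0.0
```

>>> apply_moves --linear '[[0,0,-0.2],[0,0,-0.4],[0,0,-0.6],[0,0,-0.8],[0,0,-1.0]]' --delta_rot '[[0,0,0],[0,0,0],[0,0,0],[0,0,0],[0,0,0]]'

```text
clock: 16.7
position: [0.4903, 0.0265, 0.1694]
tool_rot: [-3.141, -0.001, -0.288]
force: [-0.5, -0.5, -0.2]
grip_width: -0.0
finger_force: 0.0
```

```bash
python3 seat.py
python3 - <<'E'
from h import *
p,d=load('side'); a=cv2.resize(p[140:250,260:380],None,fx=5,fy=5,interpolation=cv2.INTER_CUBIC); cv2.imwrite('pics/s1.png',a[:,:,::-1])
to([*ch(.062,-.0016),.16],CY)
E
```

```text
16.75 tcp ch [-94.95  -1.19] 0.1726 f ch [4.  1.2] 5.0
pack top x 381 [-48.1 -39.5  -2.5  36.5  44.7] 97.44717850388325
pos [0.4918 0.0266 0.1726] yaw [-3.1395 -0.0042 -0.2886] t 16.75 shift [1.569 0.004 0.133] rot [-0.001 -0.002 -0.   ]
```

View pics/s1.png

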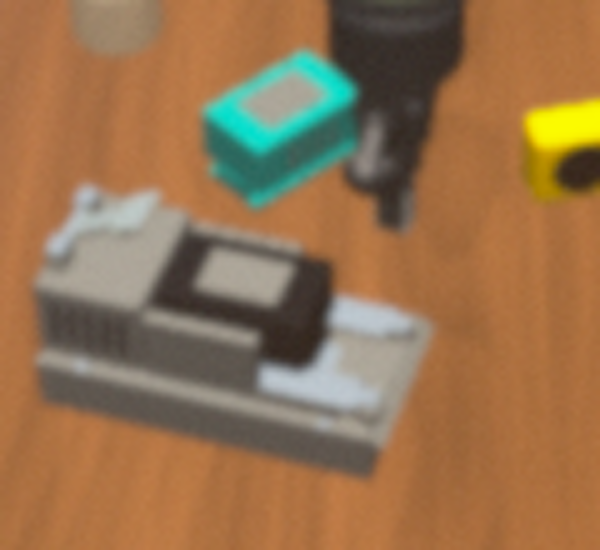

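The pack spans charger x = -48 to 45 mm, so its origin is at about -2 mm and it holds without the gripper. In the crop, the catch shows behind its rear at (325,355). Next is the lever pad, at crop (135,210).

>>> apply_moves --linear '[[0.15,0,0.0],[0.3,0,0.0],[0.5,0,0.0],[0.7,0,0.0],[0.9,0,0.0]]' --delta_rot '[[0,0,0],[0,0,0],[0,0,0],[0,0,0],[0,0,0]]'

```text
clock: 17.17
position: [0.5776, 0.0007, 0.1683]
tool_rot: [-3.141, -0.001, -0.288]
force: [0.5, -0.1, 0.2]
grip_width: -0.0
finger_force: 0.0
```

>>> apply_moves --linear '[[0.2,0,0.0],[0.4,0,0.0],[0.6,0,0.0],[0.73,0,0.0],[0.73,0,0.0]]' --delta_rot '[[0,0,0],[0,0,0],[0,0,0],[0,0,0],[0,0,0]]'

```text
clock: 17.58
position: [0.6485, -0.0207, 0.1678]
tool_rot: [3.141, -0.001, -0.289]
force: [0.2, -0.4, -0.5]
grip_width: -0.0003
finger_force: 0.0
```

```bash
python3 seat.py;  python3 - <<'E'
from h import *
p,d=load('side'); a=cv2.resize(p[110:230,250:370],None,fx=5,fy=5,interpolation=cv2.INTER_CUBIC); cv2.imwrite('pics/l1.png',a[:,:,::-1])
to([*ch(.068,-.0016),.14],CY)
E
```

```text
17.63 tcp ch [67.37 -1.84] 0.1677 f ch [-0.7 -0.6] -0.5
pack top x 377 [-47.7 -39.   -2.3  36.9  45.2] 97.7557923831975
pos [ 0.6473 -0.0202  0.1677] yaw [ 3.1414e+00 -2.0000e-04 -2.8890e-01] t 17.63 shift [ 0.006 -0.002  0.277] rot [ 0.0001 -0.0001 -0.0002]
```

View pics/l1.png

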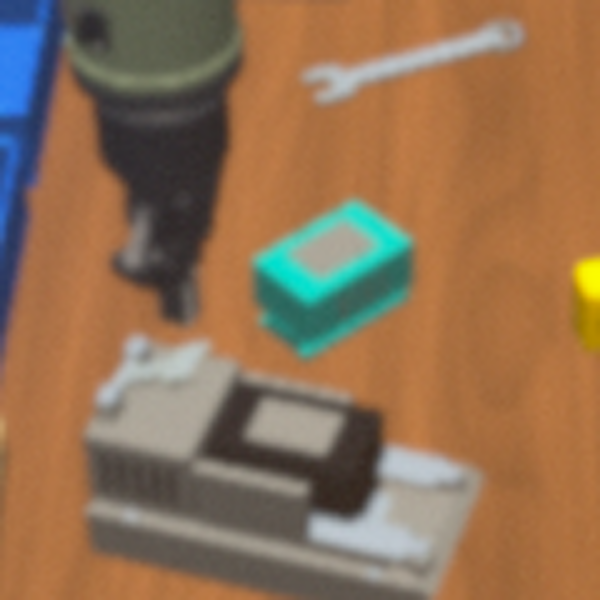

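The fingertip at (180,315) is above the pad at (190,360), so I can press.

>>> apply_moves --linear '[[0,0,0.1],[0,0,0.2],[0,0,0.3],[0,0,0.35],[0,0,0.4]]' --delta_rot '[[0,0,0],[0,0,0],[0,0,0],[0,0,0],[0,0,0]]'

```text
clock: 18.05
position: [0.6463, -0.0196, 0.1273]
tool_rot: [3.142, 0.001, -0.288]
force: [-2.6, 0.6, 9.2]
grip_width: -0.0
finger_force: 4.0
```

>>> apply_moves --linear '[[0,0,0.03],[0,0,0.06],[0,0,0.09],[0,0,0.12],[0,0,0.15]]' --delta_rot '[[0,0,0],[0,0,0],[0,0,0],[0,0,0],[0,0,0]]'

```text
clock: 18.47
position: [0.6461, -0.0194, 0.1128]
tool_rot: [-3.142, 0.001, -0.288]
force: [-7.2, 1.7, 13.2]
grip_width: 0.0002
finger_force: 6.1
```

```bash
python3 seat.py
```

```text
18.52 tcp ch [65.87 -1.4 ] 0.1124 f ch [-6.3 -0.4] 15.9
pack top x 378 [-47.3 -40.8  -4.3  36.7  45.9] 97.63104611381624
```

>>> apply_moves --linear '[[0,0,0.02],[0,0,0.04],[0,0,0.05],[0,0,0.06],[0,0,0.06]]' --delta_rot '[[0,0,0],[0,0,0],[0,0,0],[0,0,0],[0,0,0]]'

```text
clock: 18.93
position: [0.6462, -0.0193, 0.1112]
tool_rot: [-3.14, 0.0, -0.288]
force: [-31.8, 3.7, 78.1]
grip_width: -0.0001
finger_force: 38.2
```

>>> apply_moves --linear '[[0,0,0.01],[0,0,0.02],[0,0,0.02],[0,0,0.02],[0,0,0.02]]' --delta_rot '[[0,0,0],[0,0,0],[0,0,0],[0,0,0],[0,0,0]]'

```text
clock: 19.35
position: [0.6463, -0.0192, 0.1108]
tool_rot: [-3.14, -0.0, -0.288]
force: [-41.3, 4.2, 102.3]
grip_width: 0.0
finger_force: 50.6
```

```bash
python3 seat.py
```

```text
19.4 tcp ch [66.17 -1.15] 0.1108 f ch [-41.7  -6.5] 103.0
pack top x 379 [-48.3 -39.9  -2.   37.3  46. ] 97.92001800535043
```

The arm is stiff vertically and the lever is firmly at its stop. I'll ease the load while keeping it down, hold, then release.

>>> apply_moves --linear '[[0,0,-0.03],[0,0,-0.05],[0,0,-0.05],[0,0,-0.05],[0,0,-0.05]]' --delta_rot '[[0,0,0],[0,0,0],[0,0,0],[0,0,0],[0,0,0]]'

```text
clock: 19.82
position: [0.6461, -0.0193, 0.1119]
tool_rot: [-3.141, 0.001, -0.288]
force: [-18.1, 2.5, 41.9]
grip_width: -0.0003
finger_force: 20.5
```

>>> apply_moves --linear '[[0,0,0],[0,0,0],[0,0,0],[0,0,0],[0,0,0]]' --delta_rot '[[0,0,0],[0,0,0],[0,0,0],[0,0,0],[0,0,0]]'

```text
clock: 20.23
position: [0.6461, -0.0194, 0.1119]
tool_rot: [-3.141, 0.001, -0.288]
force: [-18.5, 2.9, 41.6]
grip_width: 0.0002
finger_force: 20.5
```

>>> apply_moves --linear '[[0,0,0],[0,0,0],[0,0,0],[0,0,0],[0,0,0]]' --delta_rot '[[0,0,0],[0,0,0],[0,0,0],[0,0,0],[0,0,0]]'

```text
clock: 20.65
position: [0.6461, -0.0193, 0.1119]
tool_rot: [-3.141, 0.001, -0.288]
force: [-17.8, 3.3, 42.4]
grip_width: 0.0
finger_force: 20.5
```

>>> apply_moves --linear '[[0,0,-0.1],[0,0,-0.25],[0,0,-0.45],[0,0,-0.7],[0,0,-0.95]]' --delta_rot '[[0,0,0],[0,0,0],[0,0,0],[0,0,0],[0,0,0]]'

```text
clock: 21.07
position: [0.6462, -0.0197, 0.2051]
tool_rot: [3.141, 0.002, -0.288]
force: [0.2, 0.5, -0.4]
grip_width: -0.0002
finger_force: 0.0
```

>>> apply_moves --linear '[[-0.1,0,0],[-0.3,0,0],[-0.5,0,0],[-0.7,0,0],[-0.7,0,0]]' --delta_rot '[[0,0,0],[0,0,0],[0,0,0],[0,0,0],[0,0,0]]'

```text
clock: 21.48
position: [0.5767, 0.0012, 0.2046]
tool_rot: [3.141, 0.002, -0.287]
force: [-0.6, -0.1, 0.1]
grip_width: -0.0002
finger_force: 0.0
```

```bash
python3 seat.py;  python3 - <<'E'
from h import *
p,d=load('side'); a=cv2.resize(p[110:250,240:400],None,fx=5,fy=4.2,interpolation=cv2.INTER_CUBIC); cv2.imwrite('pics/f1.png',a[:,:,::-1])
W=cloud('side',d).reshape(-1,3); c,s=np.cos(CY),np.sin(CY); L=np.c_[(W[:,:2]-CH)@np.array([[c,-s],[s,c]]),W[:,2]]*1000
q=L[(L[:,0]>48)&(L[:,0]<78)&(abs(L[:,1])<20)&(L[:,2]>104)&(L[:,2]<145)]; print('pad z',len(q),np.percentile(q[:,2],[5,50,95]) if len(q) else '')
E
```

```text
21.53 tcp ch [-4.63 -1.37] 0.2049 f ch [ 1.2 -0.3] -0.8
pack top x 400 [-47.9 -39.2  -1.   37.7  45.6] 97.44741194843157
pad z 52 [128.78263808 134.56532248 139.24536042]
```

View pics/f1.png

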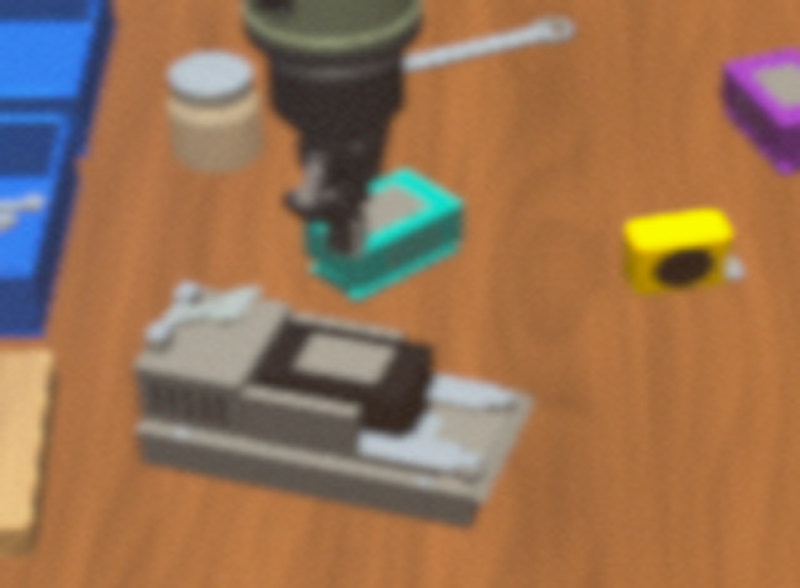

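The pack is still home (crop (345,375), x = -48 to 45 mm). The lever has sprung back up (pad at (230,305), z about 0.13 m), and the gripper is clear of everything, so I'm handing in.

```bash
python3 -c "
from h import *
print(workorder.job_done())"
```

```text
the job is handed in; nothing more can be done
None
```

The job is handed in: the pack is home and held by the catch; the lever was pressed to its stop, held over half a second and has sprung back (wrist force briefly 103 N of the 120 N limit), and nothing else was touched.

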